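# Change over the used-instrument return and feed it

## Task

Rock the seesaw gate of the used-instrument return over to its other side (a fingertip pressing down its raised end will do it), then push the three used ear specula along the trough and over its lip, so that they slide down the newly opened chute by themselves into the tray on that side. Touch and push only: do not lift the specula or carry them to a chute, and leave the trays and the things around the return where they are.

Things in the scene. Friction and masses are not known exactly. Their poses are not given: they have to be found in the camera images.
- diverter: used-instrument return, fixed: white base, dark cheeks and trough, steel gate and chutes. Origin on the worktop under the gate's middle; +x from the trough to the clear guard, y left, z up. Gate pivot: along x at y 0, z 145 mm. Cheeks beside the gate: 70 mm apart inside (x = +-35 mm), |y| < 85 mm, top at z 175 mm; guard at x = 37 mm up to z 217 mm. Each side (+y, -y) has a chute down to a tray
- gate (a joint): tilt of the rocker gate (flat steel plate, 66 mm in x, 160 mm in y, top face 19.5 mm above the pivot), rad about the diverter's +x. Positive: left (+y) end up, parts slide down the right chute; negative: right end up, left chute. It rests on a stop at +0.42 or -0.42. Its tumbler weight keeps it there; pressed past level (0) it falls to the other stop by itself. 1 to 2 N at the raised end moves it
- gate_left_end (a point): point on the gate's top face, mid-width, 10 mm from its left (+y) end and 70 mm from its middle; a place to press when this end is up (some 60 mm higher than when it is down)
- gate_right_end (a point): the same point at the gate's right (-y) end. The gate also carries a tumbler weight behind the far cheek: a dark steel drum, 40 mm across, 30 mm long, at x = 42 to 72 mm, centred 45 mm above the pivot when level and leaning to the gate's lower side
- trough_lip (a point): middle of the open lip of the feed trough, on its floor (z = 179 mm); axes as the diverter's. The trough is level and runs from here 160 mm towards -x to a closed end, 50 mm wide inside, walls 20 mm above the floor, open above. The lip is at x = -35 mm, y = 0 of the diverter; what passes it drops about 20 mm on to the middle of the gate
- speculum_a_mid (a point): the ear speculum nearest to the lip, of three alike that wait in a row in the trough: polished metal hollow cone, 36 mm long, rim 20 mm across, tip 7 mm across, about 18 g, slippery, lying on its side roughly crosswise. The point is the middle of its axis, 7 mm above the floor it lies on; x runs along the cone from tip to rim
- speculum_b_mid (a point): the middle speculum of the row, as speculum_a, about 37 mm behind it
- speculum_c_mid (a point): the last speculum of the row, as speculum_a, about 74 mm behind it; between it and the trough's closed end some 45 mm of floor are free
- tray_left: white open tray, 165 mm (x) by 124 mm (y), 45 mm high, walls 3 mm, loose, standing under the mouth of the left chute; origin at the centre of its underside
- tray_right: the same tray under the right chute
- disinfectant: bystander: white bottle, 56 mm across, 145 mm high, on the worktop beside the trough; origin at the centre of its underside
- sample_jar: bystander: clear jar with a white lid, 48 mm across, 60 mm high, on the worktop beside the trough; origin at the centre of its underside
- tuning_fork: bystander: aluminium tuning fork, 160 mm long, lying on the worktop behind the diverter; origin at its middle

How it is judged:
By the outcome, as a careful person would: the job done as asked, in the order asked, and still so for the second after the job is handed in, with the robot touching nothing.
It also fails if it takes over 40 s, if anything falls off the work surface, if the arm or the gripper's body presses on something with over 40 N, if the wrist force passes 120 N, or if a joint passes its speed limit or range.

## Robot

A 6-joint arm with a two-finger parallel gripper is mounted at the origin on the work surface. World frame = base frame: x ahead of the robot, y to its left, z up, the work surface at z = 0. Lengths are in mm, angles in rad, forces in N, time in s.
With the tool pointing down it reaches from about 300 to 775 mm from the base axis. Payload 14.6 kg.
Tool frame: the origin (TCP) lies on the centre line of the jaws, within the pads' length; the fingertips stand 19 mm ahead of it and the grasp point (between the pads) is the TCP (bot.tip_reach is the distance from the TCP to the fingertips, in mm); y points along the fingers, x is the direction in which the jaws open and shut, and the axes are right-handed (so a half turn about y gives the same grasp; the last joint's range is limited). The gripper opens to 85 mm and grips with 20 to 120 N. Pads are 22 mm wide; open, the fingers measure 114 mm over their backs; the gripper's body (76 mm by 85 mm) begins 54 mm behind the grasp point. The pads swing forward as they close: fully open they stand 13 mm farther back than shut.
Start: joints at [1.198, 0.3, 1.521, -0, 1.321, -0.067], TCP at [165.578, 524.474, 250.281] pointing down, gripper open.
Joint ranges: [-3.03, 3.03], [-0.79, 2.21], [0.23, 2.52], [-1.04, 4.18], [0, 3.07], [-2.55, 2.55]. Speed limits (rad/s): [2.22, 2.22, 2.57, 3.14, 3.14, 3.14].

## Interface

Orientations are given as a unit quaternion [w, x, y, z].
In Python, from rig import bot gives the robot as it stands. Calls block until the motion is done:
- bot.move_to(position, orientation): joint-space move of the TCP to a pose.
- bot.servo_line(position, attitude=None, speed=150, until_force=None): straight line of the TCP; attitude=None keeps the orientation; speed is the mean speed in mm/s. With until_force (N) it stops when the force on the tool has changed by that much, and returns True; else False.
- bot.move_joints(angles): joint-space move.
- bot.move_gripper(opening, grip_force=None): finger opening in mm; grip_force is the grip in N (None keeps the last); returns when the fingers have stopped.
- bot.dwell(seconds).
- bot.ik(position, orientation): joint angles nearest the present ones, or None.
- bot.read_state(): the state.
- bot.read_camera(name): name is "scene" or "top" or "wrist"; returns a dict with "image" (400x640x3 uint8, blue, green, red), "depth" (400x640 float32, mm along the optical axis (not along the pixel's ray), 0 where there is no reading), "fovy" (degrees; the focal length in pixels is half the picture's height over the tangent of half this angle, whatever the lens; pixels are square), "cx", "cy" (the principal point, pixels), "k1" (the pictures are not rectified: a ray, as slopes to the right and down, at radius r is drawn at 1 + k1 r^2 times it, then the intrinsics apply), "eye" and "attitude" of the camera in the world; the wrist camera has in their place "mount" (4x4, takes a point from camera to tool coordinates, whose origin is the TCP and whose axes are the tool frame's). Camera axes: x right, y down, z forward; pixel columns grow to the right and rows downward; lengths in mm; the calibration is good to about 2 mm. A picture is of the moment at which its call begins: read the wrist's pose just before it.
A pose or a line that the arm cannot do raises bot.MotionError and nothing moves.
- bot.finish_job(): hands the job in, once; it reports no verdict.
The state is a dict: "clock": time; "joint_positions": joint angles; "qvel": joint speeds; "effort": joint torques, N m; "ee_pos": TCP position; "tool_rot": TCP orientation; "ft_force": force on the tool from outside, world axes, zero at the start; "moment": the same for the moment, N m; "grip_width": finger opening in mm.
Only numpy, scipy, OpenCV 4.12 (cv2) and the standard library are available. Lean on these libraries where they do the work, as an engineer would, in place of code of your own. Each camera call takes 0.05 s, during which the arm holds its last target.

## Working session

There is one attempt and no reset: what is moved stays moved. The work goes in short steps, each a Python script; the robot and the scene stay as the last script left them, time stands still between calls to the robot, and variables do not carry over. Pictures are saved under pics/ and viewed, and the job is handed in when it is done.

```bash
mkdir -p pics; ls; python3 - <<'E'
from rig import bot
import cv2,numpy as np
s=bot.read_state(); print(s)
for n in ("scene","top","wrist"):
    c=bot.read_camera(n); cv2.imwrite(f"pics/{n}0.png",c["image"]); np.savez(f"{n}0.npz",**c)
    print(n,{k:v for k,v in c.items() if k not in("image","depth")})
E
```

```text
pics
{'clock': 0.0, 'joint_positions': array([ 1.19840619e+00,  3.00454608e-01,  1.52157457e+00, -2.85165950e-05,
        1.32069336e+00, -6.66001843e-02]), 'qvel': array([ 0.00053002,  0.00100167, -0.00067292,  0.00075778, -0.00070262,
       -0.00051719]), 'effort': array([ 1.24634234e-04, -5.43497372e+01, -3.61796272e+01, -8.12607573e-05,
        3.96429226e-03,  8.83746196e-06]), 'ee_pos': array([165.5085385 , 524.28799305, 249.73309904]), 'tool_rot': array([-0.57009314,  0.57053801,  0.41768716, -0.41835108]), 'ft_force': array([-0.19603483,  0.57184946,  0.22460998]), 'moment': array([ 0.00640562, -0.02271706, -0.04223986]), 'grip_width': 85.63978435676104}
scene {'fovy': 55.009424506569665, 'cx': 317.33970232593623, 'cy': 198.68276048108447, 'k1': 0.02591586150552672, 'eye': array([974.52795694, 275.00243859, 750.52228191]), 'attitude': array([-0.13555581,  0.44881741,  0.84715954, -0.25001654])}
top {'fovy': 46.160273220691664, 'cx': 319.46226230269326, 'cy': 195.2490029710268, 'k1': -0.062311689795048086, 'eye': array([530.68035606,  16.81365021, 950.9051151 ]), 'attitude': array([ 0.04479129, -0.70104115,  0.71155783, -0.01484969])}
wrist {'fovy': 71.50929872720461, 'cx': 324.3844667588973, 'cy': 199.28801348350416, 'k1': -0.01512031076268298, 'mount': array([[ 9.99999676e-01, -6.19696082e-04, -5.14417794e-04,
         9.63858914e-01],
       [ 2.99245091e-04, -3.07107671e-01,  9.51674729e-01,
        -1.23799486e+02],
       [-7.47730751e-04, -9.51674574e-01, -3.07107386e-01,
         7.80923169e+01],
       [ 0.00000000e+00,  0.00000000e+00,  0.00000000e+00,
         1.00000000e+00]])}
```

View pics/scene0.png

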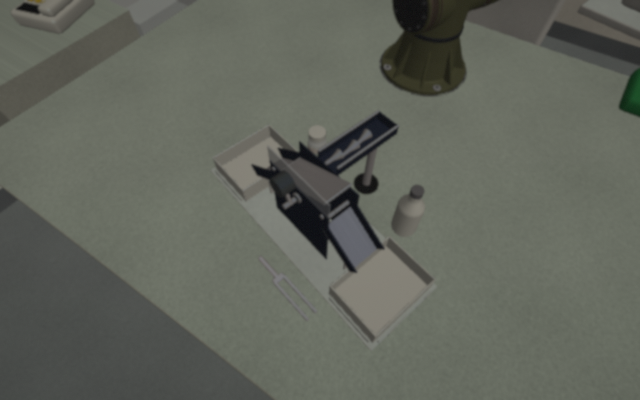

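View pics/top0.png

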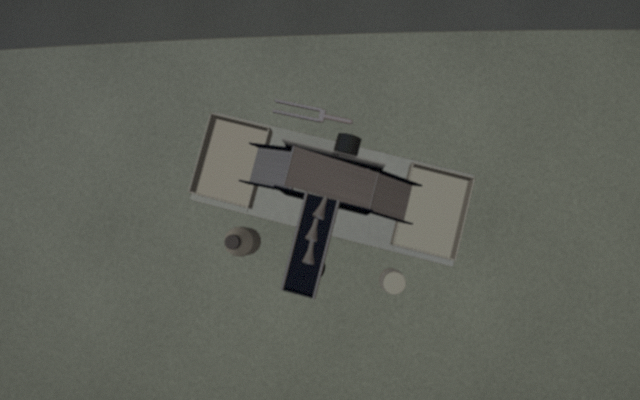

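View pics/wrist0.png

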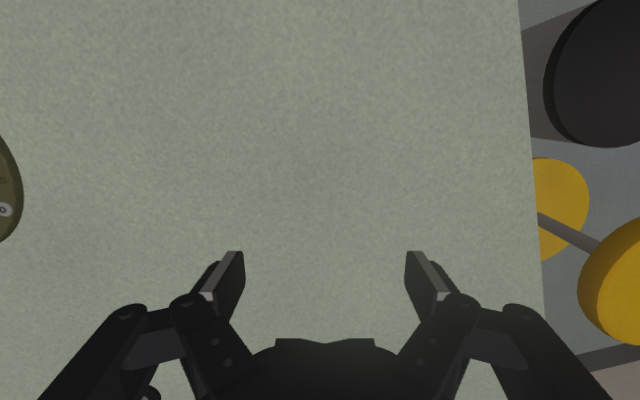

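The top view shows the diverter: trough at pixels (300,290) to (322,195), gate at about (332,177), and drum at (348,142). Next I'll turn pixels into 3D points.

```bash
cat > h.py <<'E'
import numpy as np,cv2
from scipy.spatial.transform import Rotation as R
def Rq(q): return R.from_quat([q[1],q[2],q[3],q[0]])
def rays(c,uv):
    f=200/np.tan(np.radians(float(c["fovy"]))/2); K=np.array([[f,0,float(c["cx"])],[0,f,float(c["cy"])],[0,0,1]])
    uv=np.asarray(uv,float).reshape(-1,2)
    d=(uv-[K[0,2],K[1,2]])/f; u=d.copy()
    for _ in range(20): u=d/(1+float(c["k1"])*(u**2).sum(1,keepdims=True))
    return np.c_[u,np.ones(len(u))]
def frame(c,state=None):
    if "mount" in c:
        M=np.array(c["mount"]); T=Rq(state["tool_rot"]).as_matrix()
        return T@M[:3,:3], T@M[:3,3]+state["ee_pos"]
    return Rq(c["attitude"]).as_matrix(), np.array(c["eye"])
def pts(c,uv,state=None):
    A,e=frame(c,state); uv=np.asarray(uv).reshape(-1,2); r=rays(c,uv)
    z=c["depth"][uv[:,1].astype(int),uv[:,0].astype(int)]
    return e+(r*z[:,None])@A.T
def onz(c,uv,z,state=None):
    A,e=frame(c,state); d=rays(c,uv)@A.T
    return e+d*((z-e[2])/d[:,2])[:,None]
E
python3 - <<'E'
from h import *
c=dict(np.load("top0.npz")); s=dict(np.load("scene0.npz"))
im=c["image"]; cv2.imwrite("pics/top0z.png",cv2.resize(np.clip(im[90:310,180:490].astype(float)*1.8,0,255).astype(np.uint8),None,fx=2.5,fy=2.5,interpolation=cv2.INTER_CUBIC))
for p in [(100,350),(240,160),(270,165),(300,165),(330,175),(370,185),(395,195),(440,215),(348,142),(322,200),(300,290),(303,270),(394,282),(240,240),(282,180)]:
    print(p,pts(c,[p])[0].round(1))
E
```

```text
(100, 350) [298.8 513.5   0.9]
(240, 160) [686.1 218.5   7.4]
(270, 165) [662.1 144.5  88.7]
(300, 165) [646.   80.2 187.6]
(330, 175) [631.1  31.4 167.1]
(370, 185) [616.6 -37.5 133.6]
(395, 195) [602.6 -86.6  82.3]
(440, 215) [ 567.1 -183.7    9.9]
(348, 142) [679.2   1.  205.1]
(322, 200) [587.7  44.7 187.4]
(300, 290) [441.5  83.  177.9]
(303, 270) [474.1  77.6 179.5]
(394, 282) [441.1 -83.4  60.2]
(240, 240) [523.6 194.3 120.1]
(282, 180) [630.5 119.1 113.5]
```

View pics/top0z.png

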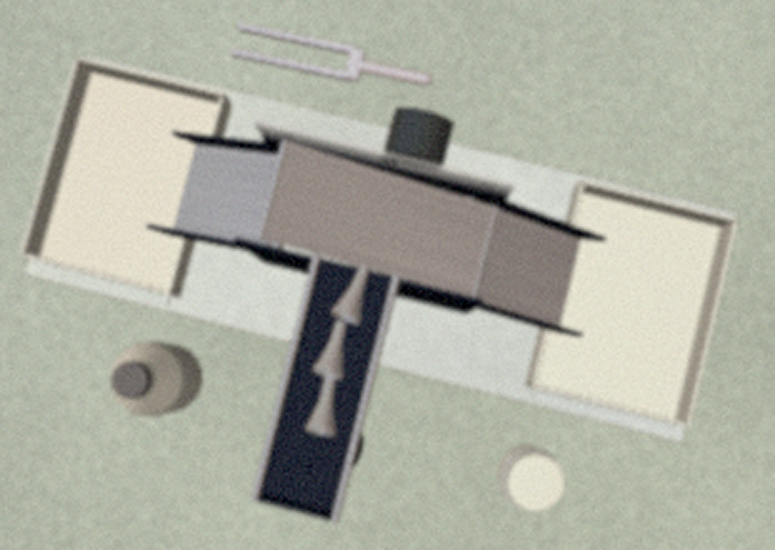

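Zoomed picture: the gate's left (+y) end is raised (plate corners at zoom (283,140), (263,235)) and the drum leans right. So I press the left end, and the specula will go to the left tray. Next is the diverter pose.

```bash
python3 - <<'E'
from h import *
c=dict(np.load("top0.npz"))
Z=lambda p:np.array(p)/2.5+[180,90]
L=onz(c,[Z((283,140)),Z((263,235))],195.4); Rr=onz(c,[Z((497,207)),Z((475,298))],130)
print("gate corners",L.round(1),Rr.round(1))
v,u=np.mgrid[185:305,270:350]; uv=np.c_[u.ravel(),v.ravel()]
P=pts(c,uv)
fl=P[(abs(P[:,2]-179)<5)]; 
# trough floor + walls
W=P[(P[:,2]>172)&(P[:,2]<206)&(P[:,0]<575)]
(cx,cy),sz,a=cv2.minAreaRect(W[:,:2].astype(np.float32)); print("trough",cx,cy,sz,a, len(W))
# trough outer edges by zoom pixels: walls top z199
for nm,a,b in (("Lwall out",(318,258),(257,500)),("Rwall out",(398,278),(338,520))):
    q=onz(c,[Z(a),Z(b)],199); d=q[0]-q[1]; print(nm,q.round(1),np.degrees(np.arctan2(d[1],d[0])),np.linalg.norm(d))
# yaw from tray/base line edges z~45 top of trays: far edges
q=onz(c,[Z((80,62)),Z((734,218))],45); d=q[0]-q[1]; print("tray far edge",q.round(1),np.degrees(np.arctan2(-d[0],d[1])),np.linalg.norm(d))
# gate plane fit
v,u=np.mgrid[160:195,295:370]; uv=np.c_[u.ravel(),v.ravel()];P=pts(c,uv)
m=(P[:,2]>120)&(P[:,2]<200)
G=P[m]
for _ in range(4):
    A=np.c_[G[:,:2],np.ones(len(G))];k=np.linalg.lstsq(A,G[:,2],rcond=None)[0];r=G[:,2]-A@k;G=G[abs(r)<max(3,1.5*r.std())]
n=-k[:2]; print("tilt",np.arctan(np.hypot(*k[:2])),"yaw",np.degrees(np.arctan2(-k[0],k[1])),len(G),r.std(),k)
E
```

```text
gate corners [[676.5  90.4 195.4]
 [614.1 103.9 195.4]] [[638.2 -53.6 130. ]
 [574.5 -36.8 130. ]]
trough 510.42877197265625 66.01744079589844 (58.2420768737793, 149.44967651367188) 74.7328109741211 3210
Lwall out [[598.2  68.  199. ]
 [444.1 108.7 199. ]] -14.78674706752364 159.32383645541822
Rwall out [[584.4  16.7 199. ]
 [431.2  57.2 199. ]] -14.796246329245655 158.4882520407513
tray far edge [[ 772.5  267.5   45. ]
 [ 637.6 -243.6   45. ]] -14.781677205300511 528.5648795629818
tilt 0.41745650803525386 yaw -15.207348943552338 2303 1.2421215085720272 [ 0.11634242  0.42799428 79.48852493]
```

Yaw is about -14.8° by three measures and the gate tilt is +0.417. The origin comes to (627, 33.6) from the gate ends and the trough walls, which agree within about 2 mm. Next I close the gripper, hover over the gate and look with the wrist camera.

```bash
cat >> h.py <<'E'
yaw=np.radians(-14.8); ex=np.array([np.cos(yaw),np.sin(yaw),0]); ey=np.array([-np.sin(yaw),np.cos(yaw),0]); O=np.array([627,33.6,0.])
def W(x,y,z): return O+ex*x+ey*y+np.array([0,0,z])
def Loc(p): p=np.atleast_2d(p)-O; return np.c_[p@ex,p@ey,p[:,2]]
def quat(sg):
    x=sg*ey; y=np.array([0,0,-1.]); M=np.c_[x,y,np.cross(x,y)]
    q=R.from_matrix(M).as_quat(); return np.r_[q[3],q[:3]]
E
python3 - <<'E'
from h import *
from rig import bot
print(bot.tip_reach)
for sg in(1,-1): print(sg,*[np.round(j,2) if (j:=bot.ik(W(*p),quat(sg))) is not None else None for p in((0,55,300),(-170,0,210),(-20,0,200))])
E
```

```text
19.0
1 [ 0.08  0.5   1.14 -0.    1.51 -1.23] [ 0.09  0.16  1.79 -0.    1.19 -1.23] [ 0.    0.47  1.4  -0.    1.27 -1.31]
-1 [ 0.08  0.5   1.14 -0.    1.51  1.91] [ 0.09  0.16  1.79 -0.    1.19  1.92] [ 0.    0.47  1.4  -0.    1.27  1.83]
```

```bash
python3 - <<'E'
from h import *
from rig import bot
bot.move_to(W(-60,30,330),quat(1)); bot.move_gripper(0)
s=bot.read_state(); c=bot.read_camera("wrist"); cv2.imwrite("pics/wrist1.png",c["image"]); np.savez("wrist1.npz",ee_pos=s["ee_pos"],tool_rot=s["tool_rot"],**c)
print(s["clock"],s["ee_pos"],s["grip_width"],s["ft_force"])
E
```

```text
3.1083 [576.65974521  77.91917251 329.988103  ] -0.187981781458173 [ 1.30857003 -0.29028469  0.29501036]
```

View pics/wrist1.png

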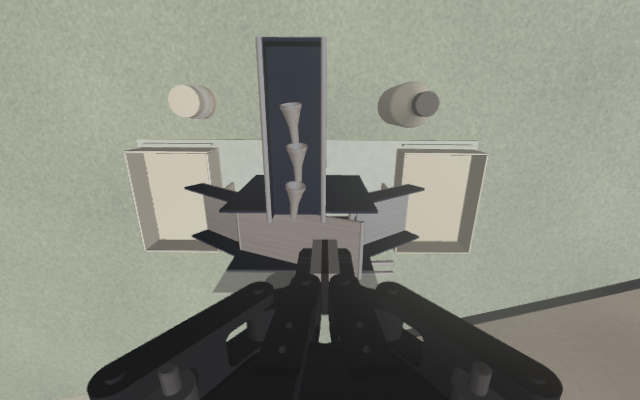

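The wrist view shows the trough with closed end at row 38, lip at row ~220, and walls at columns 258–267 and 326. The three specula lie lengthwise with their tips to the lip, centres about (293,200), (297,162), (291,120). I'll check these against the local frame.

```bash
python3 - <<'E'
from h import *
d=dict(np.load("wrist1.npz")); 
print("walls z199 (Rout top,lip; Lout top, lip)\n",Loc(onz(d,[(258,40),(268,222),(326.5,40),(326.5,222)],199,d)).round(1))
print("spec rim/tip z186\n",Loc(onz(d,[(290,104),(293,143),(296,145),(299,182),(294,184),(294,218)],187,d)).round(1))
print("floor depth",Loc(pts(d,[(292,60),(310,150),(275,90)],d)).round(1))
print("gate left end corner px",Loc(pts(d,[(350,260),(300,245),(358,230)],d)).round(1))
E
```

```text
walls z199 (Rout top,lip; Lout top, lip)
 [[-192.7  -23.4  199. ]
 [ -32.2  -25.1  199. ]
 [-192.5   32.6  199. ]
 [ -32.2   32.9  199. ]]
spec rim/tip z186
 [[-143.1   -0.4  187. ]
 [-108.     1.1  187. ]
 [-106.2    3.9  187. ]
 [ -69.9    5.7  187. ]
 [ -67.9    0.7  187. ]
 [ -31.7   -0.6  187. ]]
floor depth [[-180.8    1.8  179. ]
 [-100.4   16.7  179.6]
 [-155.6  -14.8  179. ]]
gate left end corner px [[-66.6  43.6 331.2]
 [  9.6   2.8 167. ]
 [-21.1  65.1 193.6]]
```

```bash
python3 - <<'E'
from h import *
d=dict(np.load("wrist1.npz")); t=dict(np.load("top0.npz"))
for r in (70,90,150):
    P=Loc(pts(d,[(u,r) for u in range(250,340)],d)); m=(P[:,2]>190); 
    print(r,"wall-top y:",P[m][:,1].round(1), P[m][:,2].round(0))
for r in (230,250,270):
    P=Loc(pts(t,[(u,r) for u in range(270,345)])); m=(P[:,2]>190)
    print(r,P[m].round(1).tolist())
im=d["image"][20:240,220:370]; cv2.imwrite("pics/w1z.png",cv2.resize(im,None,fx=2.7,fy=2.7,interpolation=cv2.INTER_CUBIC))
E
```

```text
70 wall-top y: [-25.7 -24.4 -23.5 -22.5 -22.  -21.3 -20.9 -21.6  28.1  28.9  29.7  30.6
  31.4  32.2] [199. 202. 202. 202. 201. 200. 198. 191. 202. 201. 201. 201. 201. 201.]
90 wall-top y: [-24.6 -23.6 -22.8 -21.9 -21.5 -20.9  28.   28.8  29.7  30.5  31.4  32.2] [202. 202. 202. 202. 201. 199. 202. 201. 202. 201. 202. 200.]
150 wall-top y: [-25.9 -24.6 -23.8 -23.  -22.2 -21.4 -22.   -4.   -2.8  -1.7  -0.8   0.3
   1.4   2.3   3.    4.    4.8   5.8   6.8   7.7   8.5   9.4  10.2  11.1
  12.   12.9  13.7  27.8  28.7  29.6  30.5  31.4] [200. 202. 201. 201. 200. 200. 192. 194. 196. 197. 197. 198. 200. 200.
 198. 199. 198. 199. 199. 199. 198. 198. 197. 196. 196. 196. 193. 202.
 201. 202. 202. 202.]
230 [[-98.7, 30.2, 201.9], [-98.3, 28.4, 204.1], [-98.0, 27.3, 199.2], [-97.6, 25.7, 199.5], [-92.6, 6.0, 191.4], [-92.2, 4.3, 193.4], [-91.8, 2.8, 192.8], [-91.4, 1.1, 194.0], [-91.0, -0.3, 191.7], [-85.2, -24.1, 202.1], [-88.8, -40.8, 950.9], [-84.4, -27.1, 199.6]]
250 [[-131.5, 30.1, 202.2], [-131.0, 28.4, 203.6], [-130.6, 26.8, 203.9], [-130.4, 25.5, 201.2], [-125.0, 2.9, 190.2], [-124.6, 1.2, 191.9], [-124.1, -0.3, 192.3], [-117.8, -24.0, 202.7], [-117.5, -25.5, 202.1], [-117.1, -27.1, 201.6]]
270 [[-163.9, 29.8, 204.1], [-163.7, 28.4, 202.3], [-163.5, 27.0, 200.6], [-151.0, -22.4, 199.4], [-150.4, -24.0, 201.9], [-149.8, -25.5, 204.1], [-149.6, -27.0, 202.0]]
```

View pics/w1z.png

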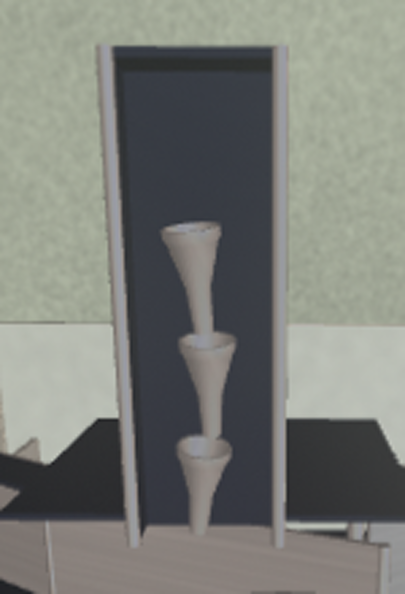

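Wrist and top agree within about 2.5 mm: trough centre y ≈ +2.5 and x about +1.5 in my frame, wall tops at about 200 mm as expected. I shift the origin by that and press the left end.

```bash
sed -i 's/^def W(/O=O+ex*1.5+ey*2.5\ndef W(/' h.py; python3 - <<'E'
from h import *
from rig import bot
q=quat(1)
bot.move_to(W(0,56,240),q)
t=bot.servo_line(W(0,56,158+19),speed=60,until_force=15)
s=bot.read_state(); print(t,Loc(s["ee_pos"]),s["ft_force"],s["clock"])
bot.servo_line(W(0,56,270),speed=200)
bot.move_to(W(-165,0,300),q)
s=bot.read_state();c=bot.read_camera("top"); cv2.imwrite("pics/top2.png",c["image"][90:310,180:490].repeat(2,0).repeat(2,1));c2=bot.read_camera("scene");cv2.imwrite("pics/scene2.png",c2["image"][100:350,200:450].repeat(2,0).repeat(2,1))
print(s["clock"],[Loc(pts(c,[p]))[0].round(1).tolist() for p in((300,165),(330,175),(370,185))])
E
```

```text
False [[1.50283220e-01 5.60626020e+01 1.77456136e+02]] [-0.37215568  0.81032037 -0.54235891] 4.8833
6.2417 [[10.6, 52.7, 143.1], [3.2, -3.5, 166.3], [8.3, -74.4, 119.0]]
```

View pics/top2.png

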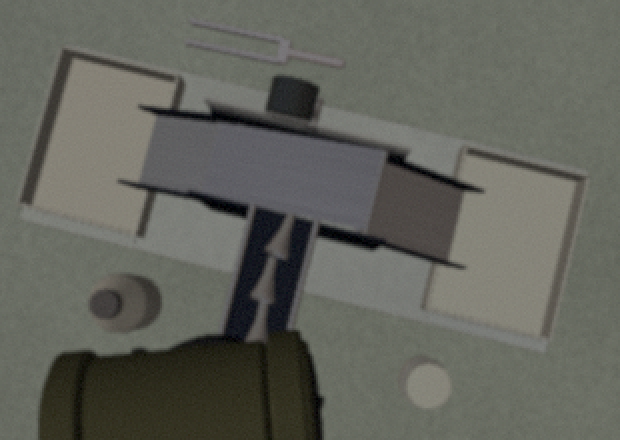

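View pics/scene2.png

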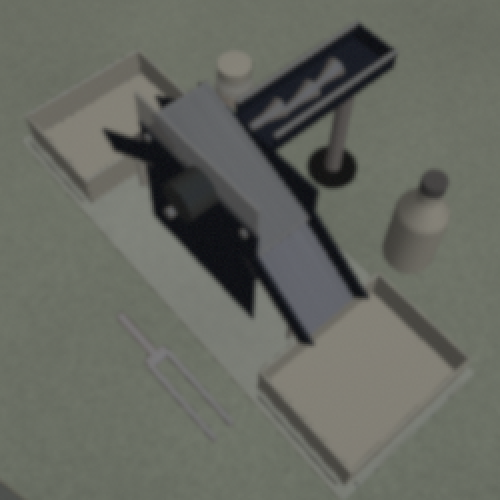

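The gate has flipped: its left end is now at z = 143 and the drum is leaning left, with the specula still in the trough. Next I lower the fingers behind the last speculum until they touch the floor, lift slightly, and push in stages.

```bash
python3 - <<'E'
from h import *
from rig import bot
bot.move_gripper(6)
print(bot.read_state()["grip_width"])
bot.servo_line(W(-169,0,225),speed=150)
t=bot.servo_line(W(-169,0,193),speed=25,until_force=5)
s=bot.read_state(); print(t,Loc(s["ee_pos"]).round(1),s["ft_force"].round(1),s["clock"])
z=s["ee_pos"][2]+(2.5 if t else 4)
bot.servo_line(W(-169,0,z),speed=25)
c=bot.read_camera("wrist"); cv2.imwrite("pics/w3.png",c["image"])
t=bot.servo_line(W(-110,0,z),speed=50,until_force=12)
s=bot.read_state(); print(t,Loc(s["ee_pos"]).round(1),s["ft_force"].round(1),s["clock"])
c=bot.read_camera("wrist"); cv2.imwrite("pics/w4.png",c["image"])
E
```

```text
5.997096496536481
True [[-169.     0.   198.3]] [-1.2  0.4  5.6] 8.2083
False [[-110.1    0.   200.9]] [-0.4  0.1 -0.6] 9.8583
```

View pics/w3.png

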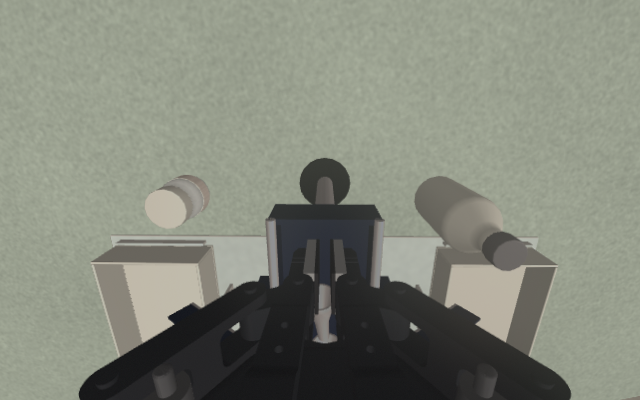

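View pics/w4.png

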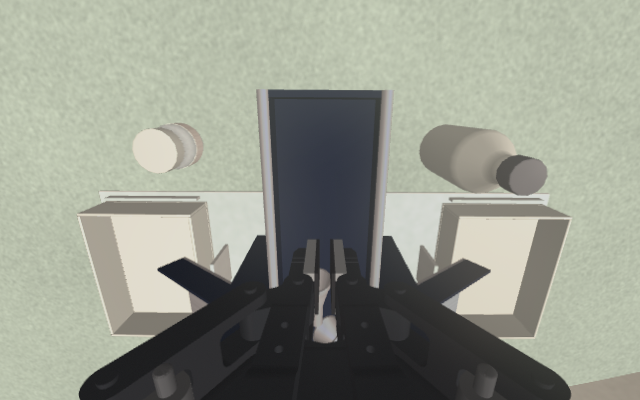

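The floor was felt at 179.3 mm, as specified. The fingers are centred in the trough and the row is moving. I'll continue in stages and check for drops.

```bash
python3 - <<'E'
from h import *
from rig import bot
z=200.9
for i,x in enumerate((-90,-70)):
    t=bot.servo_line(W(x,0,z),speed=40,until_force=12)
    s=bot.read_state(); print(t,Loc(s["ee_pos"]).round(1),s["ft_force"].round(1),s["clock"])
    if t: break
bot.dwell(.4)
c=bot.read_camera("scene"); cv2.imwrite("pics/s5.png",c["image"][100:350,200:450].repeat(2,0).repeat(2,1))
E
```

```text
False [[-90.   -0.  200.8]] [0.2 0.9 0. ] 10.5583
False [[-70.   -0.  200.8]] [ 0.1 -0.4 -0.2] 11.2083
```

View pics/s5.png

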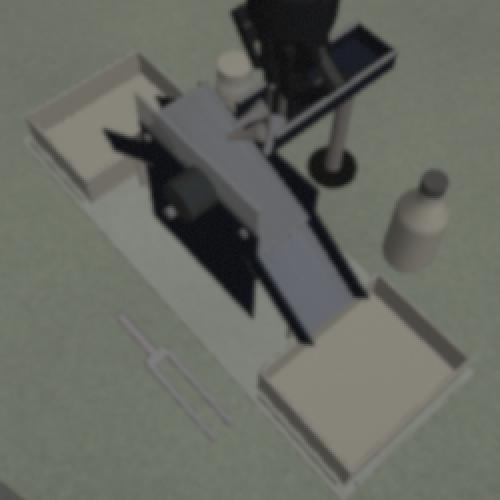

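Two or more specula seem to be gathered at the lip, around (245,125). I need a closer look before pushing on.

```bash
python3 - <<'E'
from h import *
from rig import bot
c=bot.read_camera("scene"); a=cv2.resize(c["image"][120:220,270:370],None,fx=5,fy=5,interpolation=cv2.INTER_CUBIC)
c=bot.read_camera("top"); b=c["image"];cv2.imwrite("pics/t6.png",cv2.resize(b[120:270,260:410],None,fx=3.5,fy=3.5,interpolation=cv2.INTER_CUBIC)); cv2.imwrite("pics/s6.png",cv2.convertScaleAbs(a,alpha=1.6))
E
```

```text
(no output)
```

View pics/s6.png

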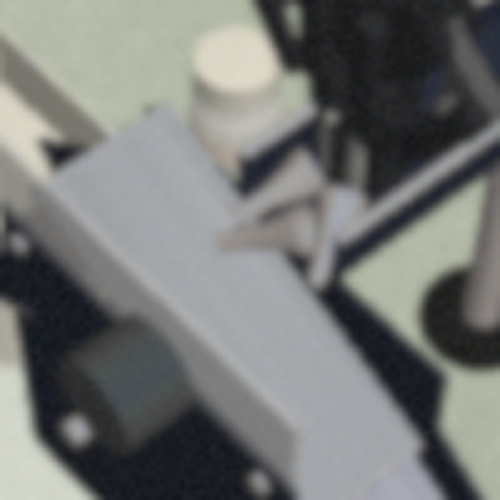

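View pics/t6.png

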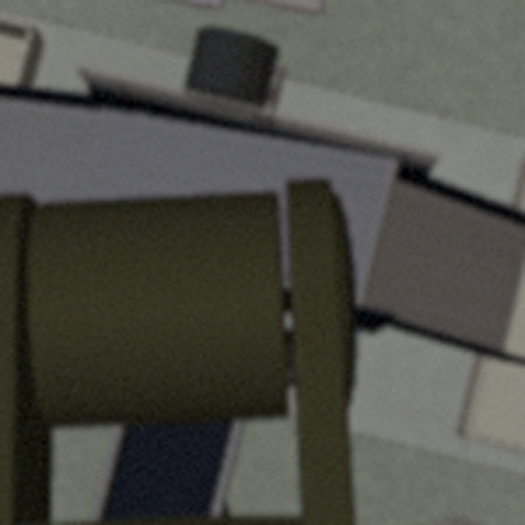

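The scene shows two specula side by side at the lip with their tips overhanging. The third has either dropped already or is hidden. Continuing slowly with the force guard on.

```bash
python3 - <<'E'
from h import *
from rig import bot
z=200.9
for i,x in enumerate((-60,-50,-42)):
    t=bot.servo_line(W(x,0,z),speed=30,until_force=10)
    s=bot.read_state(); print(t,Loc(s["ee_pos"]).round(1),s["ft_force"].round(1),s["clock"])
    if t: break
bot.dwell(.4)
c=bot.read_camera("scene"); np.savez("s7.npz",**c);cv2.imwrite("pics/s7.png",cv2.convertScaleAbs(cv2.resize(c["image"][120:350,240:450],None,fx=2.6,fy=2.6,interpolation=cv2.INTER_CUBIC),alpha=1.5))
E
```

```text
False [[-59.9  -0.  200.7]] [-0.2  0.2  0.2] 12.2417
False [[-49.9  -0.  200.8]] [-0.1  0.3 -0.3] 12.725
False [[-41.9  -0.  200.8]] [ 0.6  0.1 -0.2] 13.1417
```

View pics/s7.png

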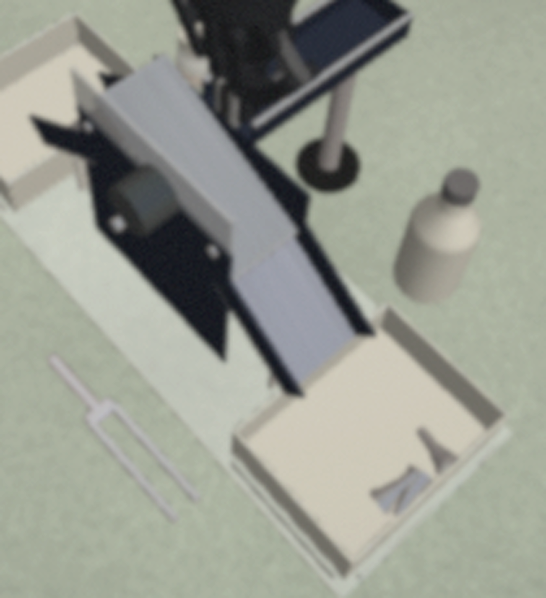

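The left tray now shows one speculum at (437,450) and what looks like a pair at (400,490). I'll retreat upward and confirm that all three are there and that the trough, gate and chute are clear.

```bash
python3 - <<'E'
from h import *
from rig import bot
bot.servo_line(W(-42,0,290),speed=150)
bot.move_to(W(-60,130,330),quat(1))
s=bot.read_state(); c=bot.read_camera("wrist"); cv2.imwrite("pics/w8.png",c["image"])
bot.move_to(W(-200,40,360),quat(1))
s=bot.read_state(); t=bot.read_camera("top"); cv2.imwrite("pics/t8.png",cv2.convertScaleAbs(cv2.resize(t["image"][90:310,180:490],None,fx=2.5,fy=2.5,interpolation=cv2.INTER_CUBIC),alpha=1.6)); print(s["clock"],s["ft_force"].round(1))
E
```

```text
15.7083 [ 0.5  0.1 -0.9]
```

View pics/w8.png

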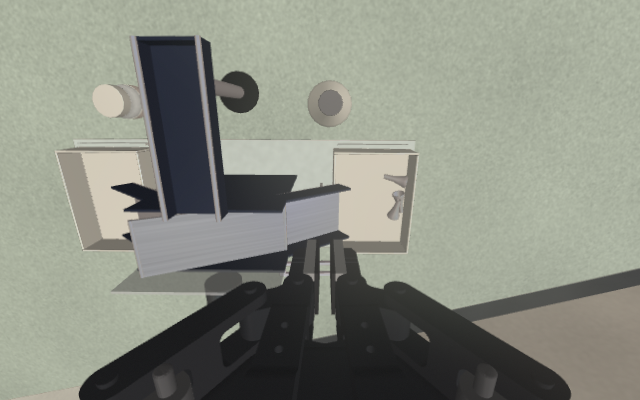

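View pics/t8.png

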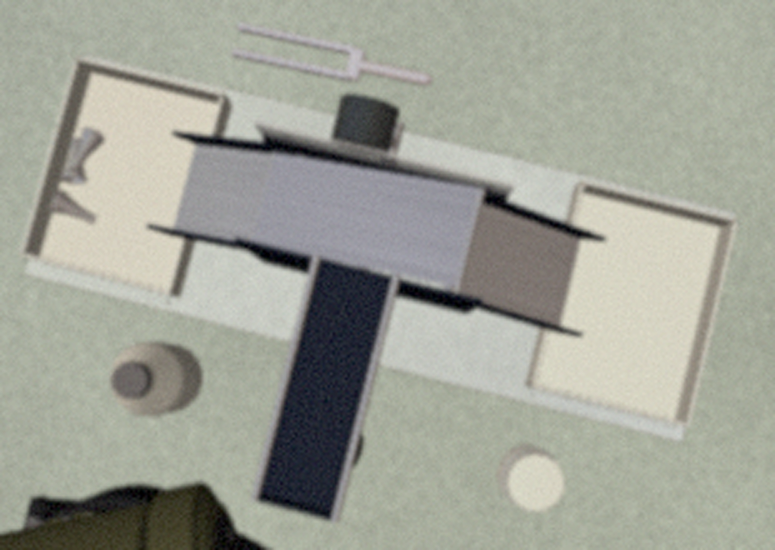

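```bash
python3 -c "
import cv2
a=cv2.imread('pics/w8.png')[145:260,330:420];cv2.imwrite('pics/w8z.png',cv2.resize(a,None,fx=5,fy=5,interpolation=cv2.INTER_CUBIC))"
```

```text
(no output)
```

View pics/w8z.png

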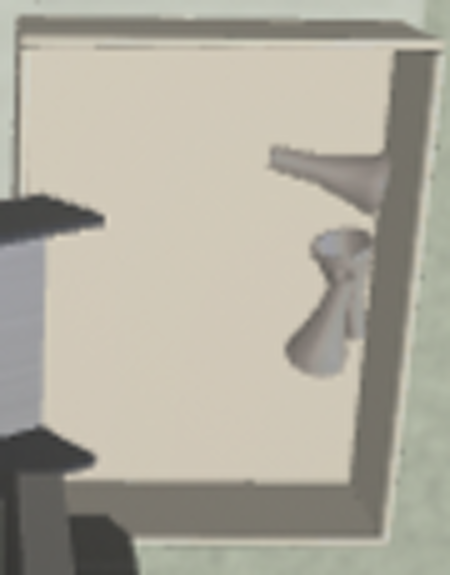

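The zoom shows three specula in the left tray: one at (330,170) and two crossed, with rims at (345,245) and (315,355). The trough, gate and chutes are empty, and the trays and bystanders appear unmoved.

```bash
python3 -c "
from rig import bot
bot.finish_job()"
```

```text
the job is handed in; nothing more can be done
```

The job is done and handed in: the gate is over on its other side and all three specula are in the left tray. It was last clocked at 15.7 s, just before hand-in.

- **Gate:** I pressed down the raised left end with the closed fingertips. Afterwards its left end was about 143 mm high and the drum leaned left, so the left chute was open.
- **Push:** I lowered the fingers behind the last speculum until they touched the trough floor (felt at 179.3 mm, 179 expected). I then lifted 2.5 mm and pushed the row over the lip. The force guard never tripped during the push.
- **Last checks:** The final wrist and top pictures show three specula in the left tray, one alone and two crossed. The trough, gate and both chutes were empty. The trays, bottle, jar and tuning fork looked unmoved, and the arm was clear of everything.

**Disagreements:**
- The top and wrist cameras differed by about 2.5 mm on the trough's centre line, so I steered by a point near the middle.
- The specula lay lengthwise in the trough, not crosswise as described.
- Two of them came to the lip side by side, but still slid down by themselves.

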